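# Weigh the amethyst on the beam scale

## Task

Weigh the amethyst: set it down gently in the pan of the beam scale and let go of it, then slowly push the brass poise along the notched beam, without pinching it, until the red pointer comes to rest inside the green band. Treat the scale gently, pressing nowhere on it with more than 20 N, and leave the other things on the counter where they are.

Things in the scene. Friction and masses are not known exactly. Their poses are not given: they have to be found in the camera images.
- amethyst_mid (a point): the amethyst: a grey rock 56 mm (its x) by 44 mm (its y) by 30 mm high with purple crystal points standing on top, 58 mm high in all; this point lies on its vertical axis 22 mm above its underside, axes as the rock's. Best gripped across its 44 mm sides, on the grey rock. Its weight is not known beforehand (0.2 to 0.5 kg).
- pan_floor (a point): centre of the upper side of the floor of the scale's round aluminium pan (inner floor 130 mm across, rim 6 mm above the floor and 148 mm across outside). The pan is on a level linkage: it always stays level, sinks under load by up to 6 mm, and the load counts the same wherever it lies in the pan.
- scale: the fixed green bench scale. Origin on the table under the beam's pivot; z up; its y axis runs along the beam from the pan (at y = -90 mm) to the pointer (at y = +320 mm). Two cheeks (x = +-33 mm, y = +-12 mm, 168 mm high) carry the pivot, which lies 165 mm above the table. The white plate with the green band stands at y = 312 mm, on the -x side of the beam, 178 mm high, nothing stands between cheeks and plate except beam and poise.
- beam (a joint): tilt of the beam about its pivot, rad: 0 = pointer at the middle of the green band; positive = pointer (poise end) up, that is the poise is too near the pivot; negative = pointer down, poise too far out. Stops at +-0.06; between the stops one notch of the poise changes it by about 0.04 to 0.06. The green band is +-0.03. It swings for about 1 s before it rests, and is disturbed as long as anything touches the poise.
- poise_mid (a point): the brass poise: a level barrel 30 mm in diameter and 34 mm long (along x, across the beam) on two cheeks that straddle the beam. This point is the centre of the barrel, 25 mm above the beam's axis (at the pivot's height when level) and 19 mm above the tops of the beam's teeth; axes as the beam's. Push on the barrel's +y or -y side with shut fingers, tips some 8 mm below this point.
- notch_first (a point): on the tops of the beam's teeth, 80 mm from the pivot, where the poise stands at its innermost stop; the outer stop is 160 mm on along +y. Notches 8 mm apart: a spring catch in the poise makes each step take a push of 4 to 7 N, which falls off past the crest as the poise runs into the next notch and stays there. The slide is damped: about 0.7 N more for each 10 mm/s, so a fast push breaks the 20 N limit.
- pointer_tip (a point): red tip of the beam, 320 mm from the pivot along the beam and, when level, 140 mm above the table; it moves before the white plate with the green band.
- malachite: rounded green stone, 54 x 46 x 45 mm, a bystander; origin under its middle
- pyrite: golden cubic mineral, 46 x 42 x 45 mm, a bystander; origin under its middle
- jar: glass jar with black cap, 56 mm across, 75 mm high, a bystander; origin under its middle
- carton: open cardboard box 100 x 75 x 45 mm, a bystander; origin under its middle
- brush: wooden brush lying on the counter, a bystander
- loupe: black ring of a magnifier, 52 mm across, 16 mm high, a bystander; origin under its middle
There are look-alikes about, which are no part of the job. Leave any pink look-alike of the part that bears amethyst_mid alone.

How it is judged (in metres and radians):
On the way, in this order (a step that is already met when the one before it is completed fails the run):
1. the amethyst stands in the pan, let go of and at rest (horizontal distance between amethyst_mid and pan_floor below 0.05 m and z of amethyst_mid in the frame of pan_floor between 0.005 and 0.04 m and contact force between the fingers and amethyst below 0.1 N and linear speed of amethyst below 0.03 m/s), for 0.2 s.
2. with the amethyst in the pan and nothing touching the beam, the pointer rests in the green band (horizontal distance between amethyst_mid and pan_floor below 0.05 m and contact force between each of the arm, the fingers and scale below 0.1 N and value of joint beam between -0.032 and 0.032 rad and velocity of joint beam between -0.05 and 0.05 rad/s), for 0.3 s.
At the end, for the whole second after the job is handed in: The amethyst rests in the pan (its axis within 50 mm of the pan's centre), released, and the beam is at rest with the pointer inside the green band (tilt within 0.032 rad of level) (horizontal distance between amethyst_mid and pan_floor below 0.05 m and z of amethyst_mid in the frame of pan_floor between 0.005 and 0.04 m and linear speed of amethyst below 0.03 m/s and value of joint beam between -0.032 and 0.032 rad and velocity of joint beam between -0.05 and 0.05 rad/s); the robot touches nothing.
It fails at once if any part of the scale pushed with more than 20 N (contact force between any of the fingers, the arm and scale above 20 N).
It fails at once if the amethyst dropped or pressed hard into the pan (more than 30 N) (contact force between amethyst and scale above 30 N).
It fails at once if another thing on the counter moved by more than 30 mm (distance of any of malachite, pyrite, jar, carton, brush, loupe from where it was at the start of the episode above 0.03 m).
It also fails if it takes over 72 s, if anything falls off the work surface, if the arm or the gripper's body presses on something with over 40 N, if the wrist force passes 120 N, or if a joint passes its speed limit or range.

## Robot

A 6-joint arm with a two-finger parallel gripper is mounted at the origin on the work surface. World frame = base frame: x ahead of the robot, y to its left, z up, the work surface at z = 0. Lengths are in m, angles in degrees, forces in N, time in s.
With the tool pointing down it reaches from about 0.275 to 0.725 m from the base axis. Payload 5.6 kg.
Tool frame: the origin (TCP) lies at the very end of the fingers, on their centre line; the grasp point (between the pads) lies 19 mm behind it; y points along the fingers, z is the direction in which the jaws open and shut, and the axes are right-handed (so a half turn about y gives the same grasp; the last joint's range is limited). The gripper opens to 85 mm and grips with 20 to 120 N. Pads are 22 mm wide; open, the fingers measure 114 mm over their backs; the gripper's body (76 mm by 85 mm) begins 54 mm behind the grasp point. The pads swing forward as they close: fully open they stand 13 mm farther back than shut.
Start: joints at [85.176, 14.616, 6.199, 0, -81.583, -16.306], TCP at [0.198, 0.513, 0.231] pointing down, gripper open.
Joint ranges: [-168.99, 168.99], [-69.2, 112.95], [-62.41, 85.93], [-164.36, 98.24], [-168.68, -3.75], [-174.98, 174.98]. Speed limits (degrees/s): [147.25, 147.25, 180, 180, 180, 180].

## Interface

Orientations are given as [roll, pitch, yaw] about the fixed x, y, z axes, in that order (R = Rz(yaw) Ry(pitch) Rx(roll)).
In Python, from workcell import ctrl gives the robot as it stands. The module is installed in compiled form; this text tells all that it offers.
- The arm moves only by the shell command python3 -m handwheel 'ROWS'. ROWS is JSON, a list of rows, each a list of 7 numbers: the closure, from -1 (fully open) to 1 (shut), then the shift along the world's x, y, z in m, then the turn, a rotation vector about the world's x, y, z in degrees. A call has 1 to 12 rows; each row shifts and turns the commanded pose from where the row before left it; what a row does not reach is not made up. A row lasts 1/10 s, in which the tool goes at most 50 mm and 8.59 degrees, less where a joint would pass 70% of its speed; a pose out of reach is approached as far as the arm can. A call is refused whole if a number of a shift passes 0.05 or a number of a turn 8.59, either way. A call with a gripper value outside its range is refused whole. The fingers move at their own pace and stop on an object; the grip force is fixed at half the most. Time passes only in rows, so rows that do not move let the fingers close. It gives the time, the measured TCP pose, the force and the opening at its end, in the units of the state.
- ctrl.observe(): the state, without advancing time (a new reading comes with each control period).
- ctrl.read_camera(name): name is "scene" or "top"; returns a dict with "frame" (384x512x3 uint8, red, green, blue), "fx", "fy", "cx", "cy" (pixels), "R" (3x3) and "t" (3): a world point X has camera coordinates R X + t. Camera axes: x right, y down, z forward; pixel columns grow to the right and rows downward; lengths in m; the calibration is good to about 2 mm. A picture is of the moment at which its call begins. There is no depth.
- ctrl.hand_in(): hands the job in, once; it reports no verdict.
Trained networks look in a picture, given as the dict that the camera call returned (one of the last four; its "shot" number tells which), for a name from the list of things; names that differ only in an ending like _2 or _b are one class to them, and where a whole thing is asked for, a point or a joint stands for the part that bears it (a point fixed in the world has none). Each returns a list of dicts, best first, with "confidence" (0 to 1); they miss things now and then, are a little off and sometimes report something else, mostly with a low value. They report only what shows in the picture. A call takes as long as a camera call. They do not tell look-alikes from the thing itself.
- ctrl.recognise(picture, label): "at" ([column, row] in pixels, amid what is visible of it).
The state is a dict: "time": time; "q": joint angles; "joint_vel": joint speeds; "effort": joint torques, N m; "position": TCP position; "ee_rot": TCP orientation; "contact_force": force on the tool from outside, world axes, zero at the start; "ft_torque": the same for the moment, N m; "gripper_width": finger opening in m.
Only numpy, scipy, OpenCV 4.12 (cv2) and the standard library are available. Lean on these libraries where they do the work, as an engineer would, in place of code of your own. Each camera call takes 0.05 s, during which the arm holds its last target.

## Working session

There is one attempt and no reset: what is moved stays moved. The work goes in short steps, Python scripts to look and compute and a shell command to move; the robot and the scene stay as the last step left them, time stands still between calls to the robot, and variables do not carry over. Pictures are saved under pics/ and viewed, and the job is handed in when it is done.

```bash
mkdir -p pics; cat > h.py <<'E'
import numpy as np, cv2
from workcell import ctrl
def shot(name,fn):
    p=ctrl.read_camera(name); cv2.imwrite('pics/'+fn,p['frame'][:,:,::-1]); return p
def ray(p,uv):
    R=np.array(p['R']);t=np.array(p['t'])
    d=R.T@np.array([(uv[0]-p['cx'])/p['fx'],(uv[1]-p['cy'])/p['fy'],1]); return -R.T@t,d
def atz(p,uv,z):
    o,d=ray(p,uv); return o+d*(z-o[2])/d[2]
def tri(p1,u1,p2,u2):
    o1,d1=ray(p1,u1);o2,d2=ray(p2,u2)
    s=np.linalg.lstsq(np.c_[d1,-d2],o2-o1,rcond=None)[0]
    a=o1+s[0]*d1;b=o2+s[1]*d2
    return (a+b)/2,np.linalg.norm(a-b)
def proj(p,X):
    c=np.array(p['R'])@np.array(X)+np.array(p['t']); return [p['fx']*c[0]/c[2]+p['cx'],p['fy']*c[1]/c[2]+p['cy']]
E
python3 - <<'E'
from h import *
np.set_printoptions(precision=3,suppress=True)
s=shot('scene','s0.png');t=shot('top','t0.png')
for p in(s,t): print(p['fx'],p['cx'],p['cy'],np.array(p['R']),np.array(p['t']))
for l in ['amethyst_mid','pan_floor','scale','poise_mid','notch_first','pointer_tip','malachite','pyrite','jar','carton','brush','loupe']:
    print(l,*[[(np.round(d['at']).tolist(),round(d['confidence'],2)) for d in ctrl.recognise(p,l)[:4]] for p in(s,t)])
print(ctrl.observe())
E
```

```text
392.69078881933984 256.51748767736325 189.97319758957755 [[ 0.5    0.866  0.012]
 [ 0.762 -0.434 -0.48 ]
 [-0.411  0.249 -0.877]] [-0.258 -0.367  1.536]
466.51923658197785 258.33269136178336 190.1191141905533 [[-0.02  -1.    -0.007]
 [-0.987  0.02  -0.161]
 [ 0.162  0.004 -0.987]] [0.009 0.54  1.56 ]
amethyst_mid [([157.0, 217.0], 0.65), ([147.0, 186.0], 0.65), ([114.0, 204.0], 0.63)] [([350.0, 256.0], 0.81), ([352.0, 221.0], 0.77), ([381.0, 252.0], 0.48)]
pan_floor [([212.0, 184.0], 0.59)] [([298.0, 202.0], 0.85)]
scale [([254.0, 185.0], 0.58)] [([253.0, 207.0], 0.8), ([295.0, 198.0], 0.21), ([394.0, 156.0], 0.17)]
poise_mid [([272.0, 159.0], 0.66)] []
notch_first [([224.0, 174.0], 0.89), ([334.0, 97.0], 0.69), ([349.0, 235.0], 0.19)] [([296.0, 196.0], 0.93)]
pointer_tip [([222.0, 179.0], 0.7)] [([296.0, 200.0], 0.98)]
malachite [([142.0, 251.0], 0.56), ([331.0, 96.0], 0.52)] [([377.0, 194.0], 0.62)]
pyrite [([173.0, 261.0], 0.81)] [([355.0, 180.0], 0.52)]
jar [([263.0, 284.0], 0.94), ([143.0, 253.0], 0.27)] [([299.0, 202.0], 0.7), ([293.0, 118.0], 0.54)]
carton [([348.0, 234.0], 0.97), ([218.0, 179.0], 0.74)] [([208.0, 127.0], 0.77)]
brush [([333.0, 95.0], 0.74)] [([122.0, 265.0], 0.56)]
loupe [([130.0, 302.0], 0.7)] [([295.0, 200.0], 0.6), ([390.0, 163.0], 0.55)]
{'time': 1.3, 'q': array([ 85.176,  14.616,   6.199,   0.001, -81.582, -16.304]), 'joint_vel': array([ 0.001, -0.008,  0.001,  0.012,  0.08 ,  0.062]), 'effort': array([ -0.   , -38.641,  23.807,   5.368,  -0.001,   0.   ]), 'position': array([0.198, 0.513, 0.231]), 'ee_rot': array([-90.001,   0.001, 158.872]), 'contact_force': array([ 0.055,  0.27 , -0.046]), 'ft_torque': array([-0.047,  0.006,  0.019]), 'gripper_width': 0.08535327783801505}
```

```bash
python3 - <<'E'
import cv2
for n in 's0','t0':
    a=cv2.imread(f'pics/{n}.png'); 
    cv2.imwrite(f'pics/{n}a.png',cv2.resize(a,(768,576),interpolation=cv2.INTER_CUBIC))
a=cv2.imread('pics/s0.png');cv2.imwrite('pics/s0c.png',cv2.resize(a[130:330,90:350],None,fx=3,fy=3,interpolation=cv2.INTER_CUBIC))
a=cv2.imread('pics/t0.png');cv2.imwrite('pics/t0c.png',cv2.resize(a[90:290,180:420],None,fx=3,fy=3,interpolation=cv2.INTER_CUBIC))
E
```

```text
(no output)
```

View pics/s0a.png

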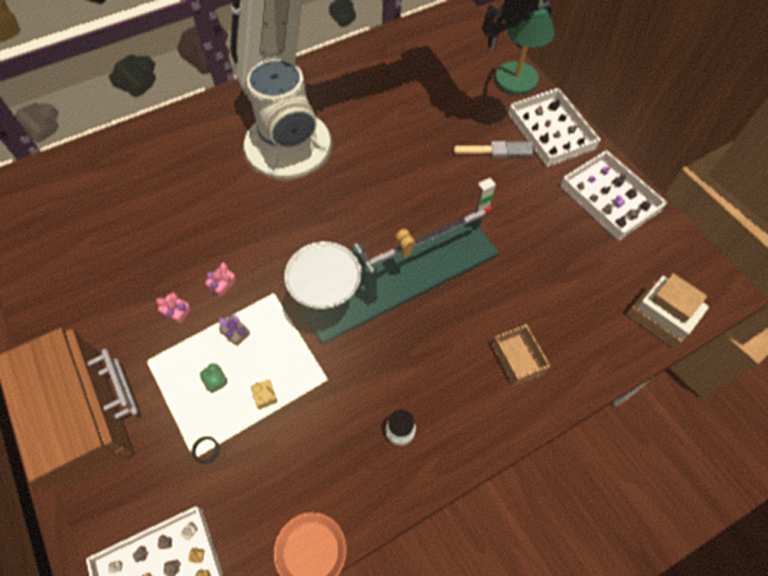

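View pics/t0a.png

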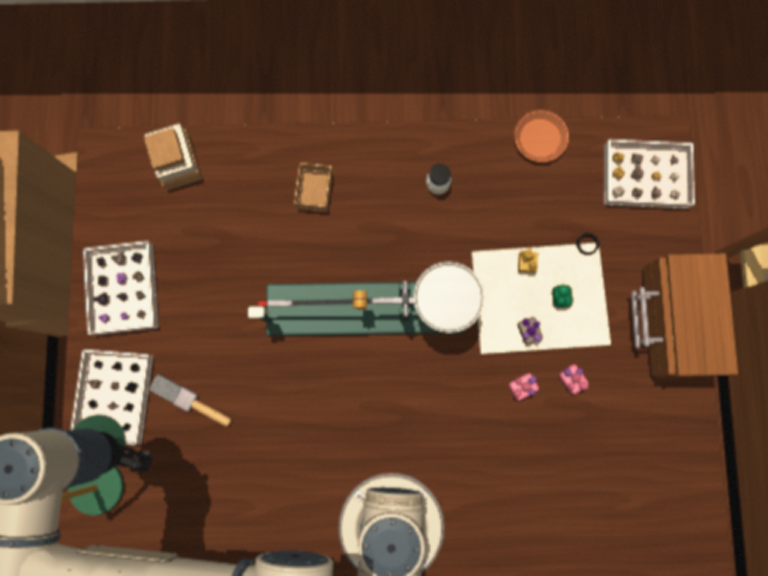

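View pics/s0c.png

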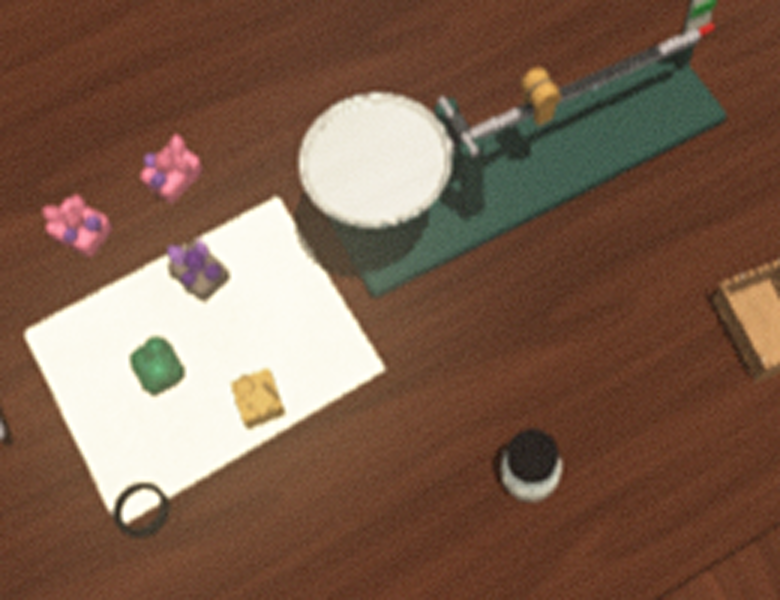

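View pics/t0c.png

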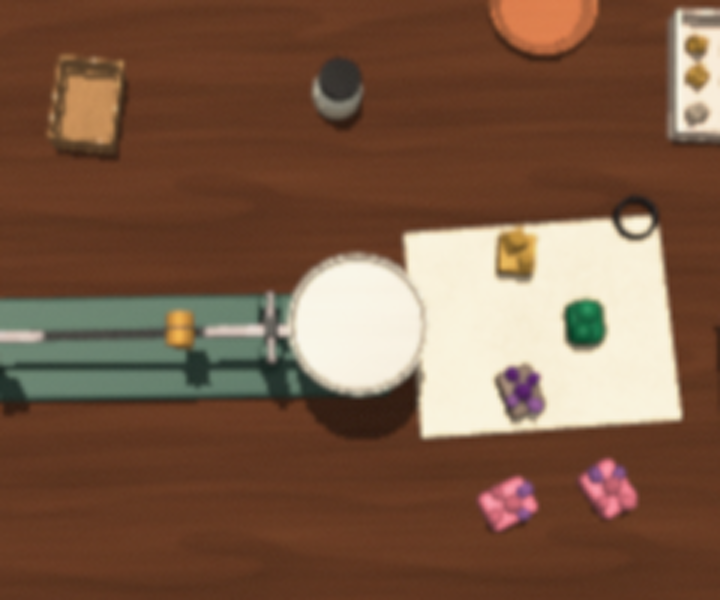

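The grey rock with purple crystals, at top (354,220) and scene (156,218), fits the amethyst. The two at top (350,256) and (381,252) are pink all over, so they are look-alikes to leave alone. Next I'll enlarge a crop and measure.

```bash
python3 - <<'E'
from h import *
np.set_printoptions(precision=4,suppress=True)
s=shot('scene','s1.png');t=shot('top','t1.png')
for n,a,b in [('am',(157,217),(352.5,221)),('pan',(215,183),(299,198)),('poise',(270.5,161),(240,199.5)),('ptr',(325,140.5),(174,202.5)),('plate',(324,131),(171,208)),
 ('mal',(142,251),(375,197)),('pyr',(175,262),(352,175)),('pink1',(147,186),(350,257)),('pink2',(115,204),(383,252))]:
    print(n,*tri(s,a,t,b))
a=cv2.resize(t['frame'][195:245,325:385],None,fx=12,fy=12,interpolation=cv2.INTER_CUBIC)
b=cv2.resize(s['frame'][195:245,130:190],None,fx=12,fy=12,interpolation=cv2.INTER_CUBIC)
cv2.imwrite('pics/am.png',cv2.resize(np.hstack([a,b]),(800,333))[:,:,::-1])
a=cv2.resize(t['frame'][180:220,165:285],None,fx=6.6,fy=6.6,interpolation=cv2.INTER_CUBIC)
b=cv2.resize(s['frame'][130:180,225:345],None,fx=6.6,fy=6.6,interpolation=cv2.INTER_CUBIC)
cv2.imwrite('pics/beam.png',np.vstack([a,b])[:,:,::-1])
E
```

```text
am [ 0.4297 -0.3206  0.0272] 0.004807238265514899
pan [ 0.4914 -0.129   0.1749] 0.0015121704093573917
poise [0.4941 0.0585 0.1534] 0.00383918700574316
ptr [0.4934 0.2746 0.1127] 0.0008918627951761161
plate [0.4725 0.2799 0.1368] 0.00022587497468562912
mal [ 0.5114 -0.4047  0.0234] 0.0025972247334613936
pyr [ 0.5917 -0.3309  0.0178] 0.001189453350505033
pink1 [ 0.3078 -0.3052  0.0272] 0.005998452820003049
pink2 [ 0.3217 -0.419   0.0303] 0.0021457339108544786
```

View pics/am.png

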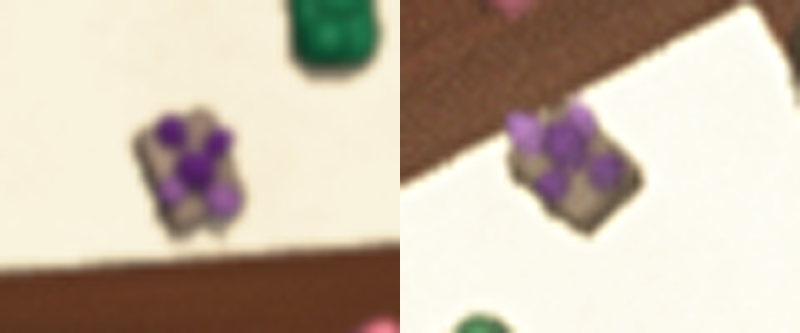

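View pics/beam.png

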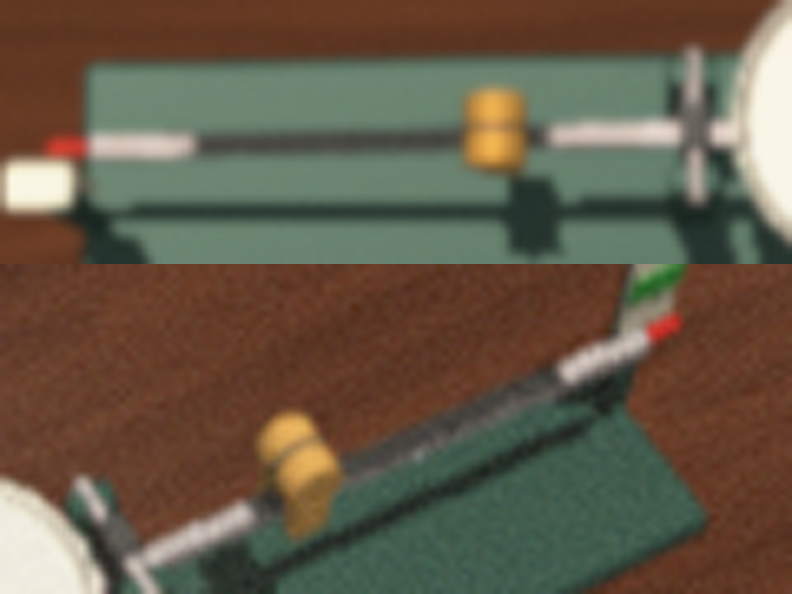

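```bash
cat > fit.py <<'E'
from h import *
from scipy.optimize import minimize
np.set_printoptions(precision=4,suppress=True)
s=shot('scene','s2.png');t=shot('top','t2.png')
def mask(p,c,r=22):
    f=cv2.cvtColor(p['frame'],cv2.COLOR_RGB2HSV)
    m=np.zeros(f.shape[:2],np.uint8); y,x=int(c[1]),int(c[0])
    m[y-r:y+r,x-r:x+r]=(f[y-r:y+r,x-r:x+r,2]<185)
    n,l,st,ce=cv2.connectedComponentsWithStats(m,connectivity=4); print(st[l[y,x]]); return (l==l[y,x])
mt=mask(t,(353,221),16); ms=mask(s,(157,220),14)
def poly(p,v):
    x,y,a=v; P=[]
    c,sn=np.cos(a),np.sin(a)
    for z in(0,.03):
        k=1
        for i,j in((-1,-1),(-1,1),(1,1),(1,-1)):
            X=i*.028*k;Y=j*.022*k
            P.append(proj(p,(x+c*X-sn*Y,y+sn*X+c*Y,z)))
    return cv2.convexHull(np.array(P,np.float32)).reshape(-1,2)
def cost(v):
    c=0
    for p,m,w in((t,mt,1),(s,ms,1)):
        P=poly(p,v); M=np.zeros((384*4,512*4),np.uint8); cv2.fillPoly(M,[np.round((P+.5)*4).astype(int)],1)
        M=cv2.resize(M.astype(np.float32),(512,384),interpolation=cv2.INTER_AREA)
        c+=np.abs(M-m).sum()
    return c
best=min((minimize(cost,[.435,-.32,a],method='Nelder-Mead',options=dict(initial_simplex=[[.435,-.32,a],[.442,-.32,a],[.435,-.313,a],[.435,-.32,a+.2]])) for a in np.radians([0,30,60,90,120,150])),key=lambda r:r.fun)
print(best.x[:2],np.degrees(best.x[2]),best.fun,mt.sum(),ms.sum())
out=[]
for p,c in((t,(353,221)),(s,(157,220))):
    k=12;P=poly(p,best.x); x0,y0=c[0]-16,c[1]-16
    a=cv2.resize(p['frame'][y0:y0+32,x0:x0+32],None,fx=k,fy=k,interpolation=cv2.INTER_CUBIC).copy()
    cv2.polylines(a,[np.round((P-[x0,y0]+.5)*k).astype(int)],True,(255,0,0),1);out.append(a)
cv2.imwrite('pics/fit.png',np.hstack(out)[:,:,::-1])
print('cheeks',atz(t,(269.8,187.6),.168),atz(t,(270.5,210.3),.168))
print('pan t,s @.172',atz(t,(299,198),.172),atz(s,(215,183),.172))
print('plate top',atz(t,(171,208),.178))
print('poise',atz(t,(240,199.5),.184),atz(s,(270.5,159),.184))
print('ptr',atz(t,(172,202.5),.121),atz(s,(327,139.5),.121))
E
python3 fit.py
```

```text
[345 212  17  19 238]
[143 206  23  24 351]
[ 0.4284 -0.3274] 11.861249124166664 165.1875 238 351
cheeks [ 0.5273 -0.0389  0.168 ] [ 0.4549 -0.0394  0.168 ]
pan t,s @.172 [ 0.4915 -0.13    0.172 ] [ 0.4901 -0.1278  0.172 ]
plate top [0.4673 0.2721 0.178 ]
poise [0.4889 0.0554 0.184 ] [0.5051 0.0526 0.184 ]
ptr [0.4926 0.28   0.121 ] [0.4974 0.2777 0.121 ]
```

View pics/fit.png

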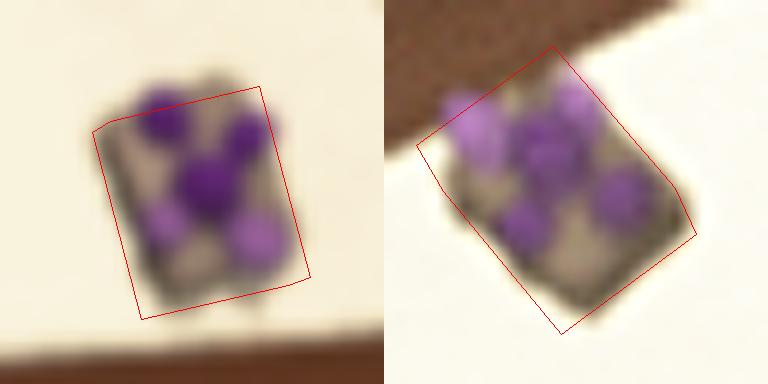

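```bash
sed -i "s/m\[y-r:y+r,x-r:x+r\]=.*/F=p['frame'][y-r:y+r,x-r:x+r].astype(int); m[y-r:y+r,x-r:x+r]=(f[y-r:y+r,x-r:x+r,2]<185)\&~((F[...,0]-F[...,2]>28))/" fit.py; sed -i "s/i\*.028\*k/i*.0265*k/;s/j\*.022\*k/j*.0205*k/" fit.py; python3 fit.py; python3 -c "
from h import *
t=ctrl.read_camera('top');print(atz(t,(352.7,220.4),.018),ctrl.observe()['time'])"
```

```text
[347 212  14  17 148]
[146 211  18  15 151]
[ 0.4312 -0.3263] 182.05171036794002 207.0625 148 151
cheeks [ 0.5273 -0.0389  0.168 ] [ 0.4549 -0.0394  0.168 ]
pan t,s @.172 [ 0.4915 -0.13    0.172 ] [ 0.4901 -0.1278  0.172 ]
plate top [0.4673 0.2721 0.178 ]
poise [0.4889 0.0554 0.184 ] [0.5051 0.0526 0.184 ]
ptr [0.4926 0.28   0.121 ] [0.4974 0.2777 0.121 ]
[ 0.43187948 -0.32556685  0.018     ] 1.65
```

View pics/fit.png

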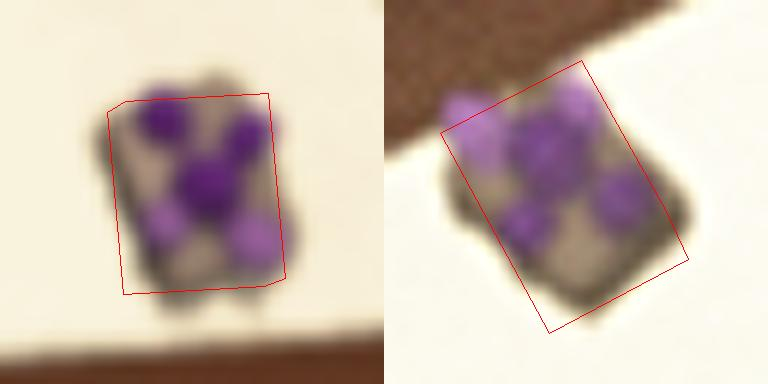

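```bash
sed -i "s/^best=.*/import sys\nclass B: x=np.array([float(sys.argv[1]),float(sys.argv[2]),np.radians(float(sys.argv[3]))]);fun=0\nbest=B/" fit.py; python3 fit.py .4315 -.325 22|head -3
```

```text
[347 212  14  17 149]
[146 211  18  15 147]
[ 0.4315 -0.325 ] 22.0 0 149 147
```

View pics/fit.png

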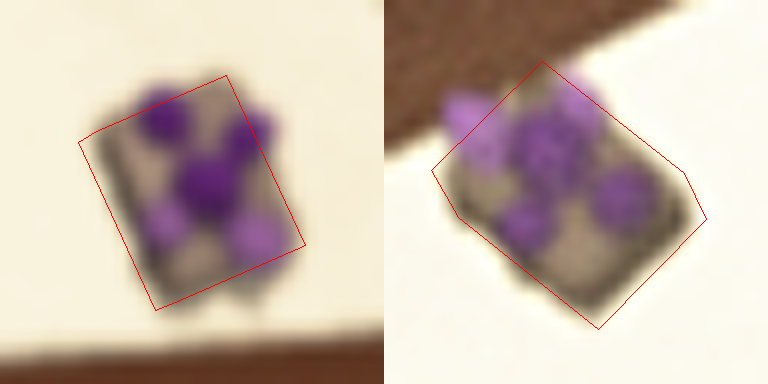

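Overlay shows the rock at about (0.4315, -0.327), yaw about 22°. The jaws must open along 112°, a turn of -137° from here.

```bash
python3 -m handwheel '[[-1,0.013,-0.0467,0,0,0,-7.6],[-1,0.013,-0.0467,0,0,0,-7.6],[-1,0.013,-0.0467,0,0,0,-7.6],[-1,0.013,-0.0467,0,0,0,-7.6],[-1,0.013,-0.0467,0,0,0,-7.6],[-1,0.013,-0.0467,0,0,0,-7.6],[-1,0.013,-0.0467,0,0,0,-7.6],[-1,0.013,-0.0467,0,0,0,-7.6],[-1,0.013,-0.0467,0,0,0,-7.6]]'
```

```text
time: 2.65
position: [0.3152, 0.0909, 0.2318]
ee_rot: [-90.1, -0.1, 90.2]
contact_force: [2.9, 0.7, -0.8]
gripper_width: 0.085
```

```bash
python3 -m handwheel '[[-1,0.013,-0.0467,0,0,0,-7.6],[-1,0.013,-0.0467,0,0,0,-7.6],[-1,0.013,-0.0467,0,0,0,-7.6],[-1,0.013,-0.0467,0,0,0,-7.6],[-1,0.013,-0.0467,0,0,0,-7.6],[-1,0.013,-0.0467,0,0,0,-7.6],[-1,0.013,-0.0467,0,0,0,-7.6],[-1,0.013,-0.0467,-0.02,0,0,-7.6],[-1,0.013,-0.0467,-0.03,0,0,-7.6],[-1,0,0,-0.04,0,0,0],[-1,0,0,0,0,0,0]]'
python3 - <<'E'
from h import *
t=shot('top','t3.png');s=shot('scene','s3.png')
a=cv2.resize(t['frame'][180:270,300:400],(400,360),interpolation=cv2.INTER_CUBIC)
b=cv2.resize(s['frame'][160:250,100:200],(400,360),interpolation=cv2.INTER_CUBIC)
cv2.imwrite('pics/g1.png',np.hstack([a,b])[:,:,::-1]); print(ctrl.observe()['position'],ctrl.observe()['q'])
E
```

```text
time: 3.75
position: [0.4265, -0.3186, 0.1399]
ee_rot: [-89.4, 0.4, 21.9]
contact_force: [-1.0, 0.2, -0.4]
gripper_width: 0.0855
[ 0.42981889 -0.31985518  0.14650729] [-1.98688719e+01  1.54050776e+01 -5.30326222e+00  5.63520397e-02
 -6.93449659e+01 -4.80463326e+01]
```

View pics/g1.png

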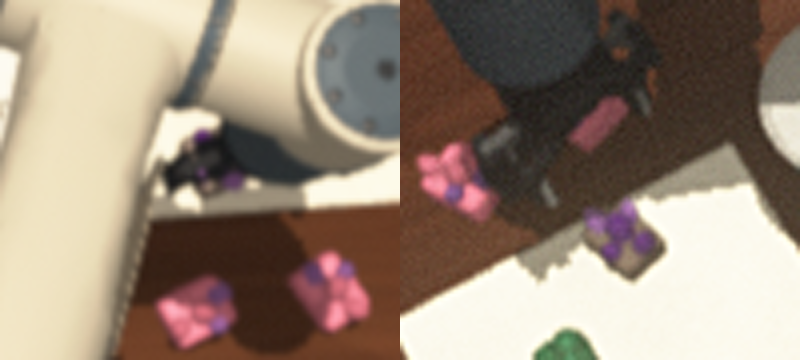

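```bash
python3 -m handwheel '[[-1,0.001,-0.007,0,0,0,0],[-1,0,0,-0.03,0,0,0],[-1,0,0,-0.02,0,0,0],[-1,0,0,0,0,0,0],[-1,0,0,0,0,0,0]]'
```

```text
time: 4.35
position: [0.4323, -0.3272, 0.0982]
ee_rot: [-90.2, -0.1, 22.1]
contact_force: [-0.7, -0.4, 0.7]
gripper_width: 0.0854
```

```bash
python3 -m handwheel '[[-1,-0.001,0,-0.03,0,0,0],[-1,0,0,-0.03,0,0,0],[-1,0,0,-0.02,0,0,0],[-1,0,0,-0.012,0,0,0],[-1,0,0,0,0,0,0],[-1,0,0,0,0,0,0]]'
python3 - <<'E'
from h import *
s=shot('scene','s4.png')
b=cv2.resize(s['frame'][160:270,90:210],(720,600),interpolation=cv2.INTER_CUBIC)
cv2.imwrite('pics/g2.png',b[:,:,::-1]); print(ctrl.observe()['position'])
E
```

```text
time: 4.95
position: [0.4313, -0.3273, 0.0055]
ee_rot: [-90.1, -0.1, 22.1]
contact_force: [0.5, -0.1, 0.4]
gripper_width: 0.085
[ 0.43140967 -0.32735356  0.00571413]
```

View pics/g2.png

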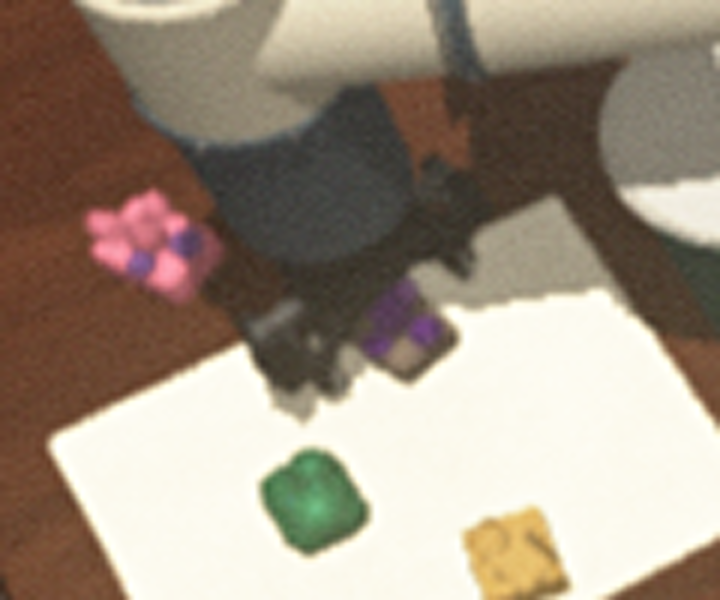

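Fingers straddle the rock: left finger at crop (330,370), right at (465,255), rock between at (405,335). Close.

```bash
python3 -m handwheel '[[1,0,0,0,0,0,0],[1,0,0,0,0,0,0],[1,0,0,0,0,0,0],[1,0,0,0,0,0,0],[1,0,0,0,0,0,0],[1,0,0,0,0,0,0],[1,0,0,0,0,0,0],[1,0,0,0,0,0,0]]'
```

```text
time: 5.8
position: [0.4309, -0.3273, 0.005]
ee_rot: [-90.1, -0.1, 22.1]
contact_force: [0.4, -0.0, 5.6]
gripper_width: 0.0426
```

```bash
python3 -m handwheel '[[1,0,0,0.01,0,0,0],[1,0,0,0.03,0,0,0],[1,0,0,0.04,0,0,0],[1,0,0,0.045,0,0,0],[1,0,0,0.045,0,0,0],[1,0,0,0.04,0,0,0],[1,0,0,0.02,0,0,0],[1,0,0,0,0,0,0],[1,0,0,0,0,0,0]]'
python3 - <<'E'
from h import *
s=shot('scene','s5.png')
cv2.imwrite('pics/g3.png',cv2.resize(s['frame'][110:270,90:300],(787,600),interpolation=cv2.INTER_CUBIC)[:,:,::-1]); print(ctrl.observe()['position'],ctrl.observe()['contact_force'])
E
```

```text
time: 6.7
position: [0.4295, -0.326, 0.2329]
ee_rot: [-89.9, 0.0, 22.1]
contact_force: [0.5, -0.0, -3.4]
gripper_width: 0.043
[ 0.42915779 -0.32586142  0.23205829] [-1.01523185 -0.42780771 -3.06418105]
```

View pics/g3.png

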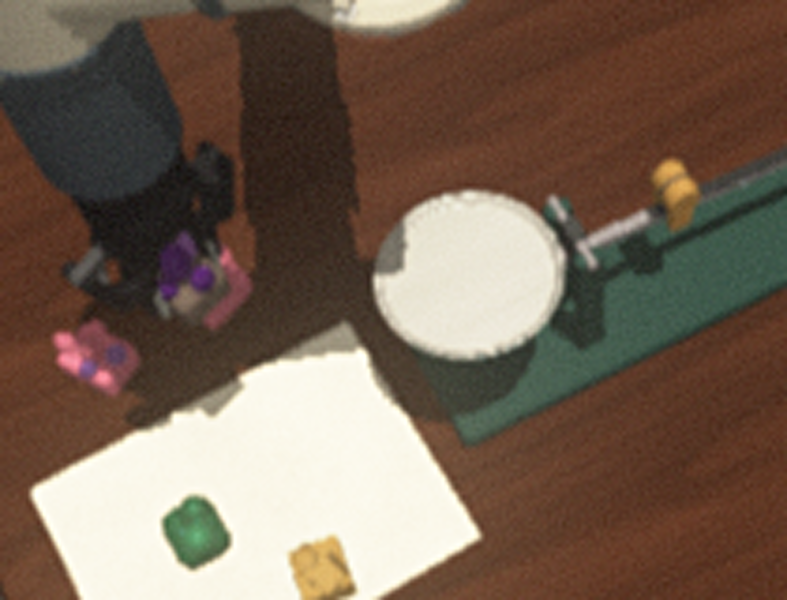

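Amethyst is held at crop (195,280). The malachite, pyrite and the pink stones haven't moved. Moving over the pan.

```bash
python3 -m handwheel '[[1,0.006,0.018,0,0,0,0],[1,0.01,0.032,0,0,0,0],[1,0.012,0.038,0,0,0,0],[1,0.012,0.038,0,0,0,0],[1,0.012,0.036,0,0,0,0],[1,0.006,0.024,0,0,0,0],[1,0.004,0.01,0,0,0,0],[1,0,0,0,0,0,0],[1,0,0,0,0,0,0],[1,0,0,0,0,0,0]]'
python3 - <<'E'
from h import *
s=shot('scene','s6.png');t=shot('top','t6.png')
a=cv2.resize(t['frame'][150:250,160:360],(800,400),interpolation=cv2.INTER_CUBIC)
b=cv2.resize(s['frame'][140:220,160:320],(800,400),interpolation=cv2.INTER_CUBIC)
cv2.imwrite('pics/g4.png',np.vstack([a,b])[::1,:,::-1][:800]); cv2.imwrite('pics/g4.png',cv2.resize(np.vstack([a,b]),(600,600))[:,:,::-1]);print(ctrl.observe()['position'],ctrl.observe()['contact_force'])
E
```

```text
time: 7.75
position: [0.4915, -0.1315, 0.2334]
ee_rot: [-90.0, 0.1, 22.0]
contact_force: [0.8, 0.4, -3.1]
gripper_width: 0.043
[ 0.49169417 -0.13151485  0.23370531] [ 0.10851024 -0.18414292 -2.76390148]
```

View pics/g4.png

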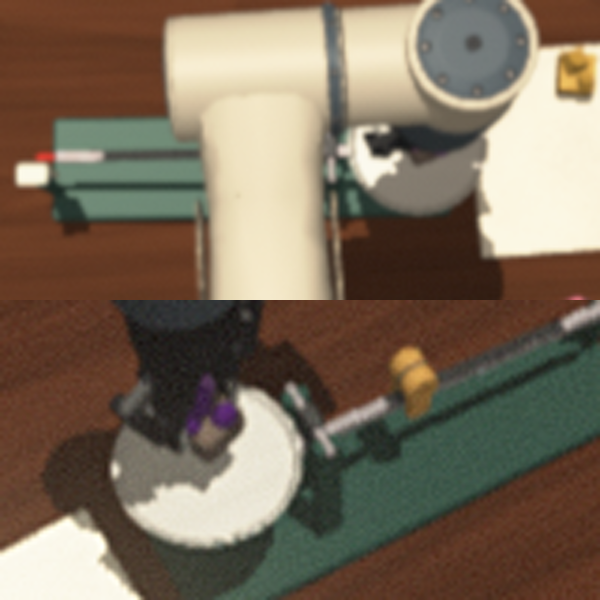

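```bash
python3 -m handwheel '[[1,0,0,-0.012,0,0,0],[1,0,0,-0.015,0,0,0],[1,0,0,-0.01,0,0,0],[1,0,0,-0.005,0,0,0],[1,0,0,0,0,0,0],[1,0,0,0,0,0,0]]'
```

```text
time: 8.45
position: [0.4923, -0.1308, 0.1923]
ee_rot: [-90.0, -0.0, 22.1]
contact_force: [-0.5, 0.2, -3.0]
gripper_width: 0.0431
```

```bash
python3 -m handwheel '[[1,0,0,-0.002,0,0,0],[1,0,0,-0.002,0,0,0],[1,0,0,-0.002,0,0,0]]'
```

```text
time: 8.75
position: [0.4922, -0.1306, 0.186]
ee_rot: [-90.0, -0.0, 22.1]
contact_force: [-0.1, -0.2, -2.8]
gripper_width: 0.0432
```

```bash
python3 -m handwheel '[[1,0,0,-0.001,0,0,0],[1,0,0,-0.001,0,0,0],[1,0,0,0,0,0,0]]'
```

```text
time: 9.05
position: [0.492, -0.1307, 0.1838]
ee_rot: [-90.0, 0.0, 22.1]
contact_force: [-0.3, 0.5, -3.3]
gripper_width: 0.0426
```

```bash
python3 -m handwheel '[[1,0,0,-0.001,0,0,0],[1,0,0,-0.001,0,0,0],[1,0,0,-0.001,0,0,0],[1,0,0,0,0,0,0]]'
```

```text
time: 9.45
position: [0.4919, -0.1306, 0.1807]
ee_rot: [-90.0, 0.0, 22.1]
contact_force: [0.0, -0.5, -2.7]
gripper_width: 0.0428
```

```bash
python3 -m handwheel '[[1,0,0,-0.001,0,0,0],[1,0,0,-0.001,0,0,0],[1,0,0,0,0,0,0]]'
```

```text
time: 9.75
position: [0.492, -0.1306, 0.1787]
ee_rot: [-90.0, 0.0, 22.1]
contact_force: [0.1, -0.2, -3.0]
gripper_width: 0.0433
```

```bash
python3 -m handwheel '[[1,0,0,-0.001,0,0,0],[1,0,0,0,0,0,0]]'
```

```text
time: 9.95
position: [0.4921, -0.1306, 0.1778]
ee_rot: [-90.0, -0.0, 22.1]
contact_force: [0.6, -0.0, -3.5]
gripper_width: 0.0427
```

```bash
python3 -m handwheel '[[1,0,0,-0.001,0,0,0],[1,0,0,-0.001,0,0,0],[1,0,0,0,0,0,0]]'
```

```text
time: 10.25
position: [0.4921, -0.1306, 0.1758]
ee_rot: [-90.0, -0.0, 22.1]
contact_force: [-0.2, 0.5, -1.2]
gripper_width: 0.0428
```

```bash
python3 -m handwheel '[[1,0,0,-0.001,0,0,0],[1,0,0,-0.001,0,0,0],[1,0,0,0,0,0,0]]'
```

```text
time: 10.55
position: [0.492, -0.1306, 0.1737]
ee_rot: [-90.0, 0.0, 22.1]
contact_force: [-0.4, 0.6, -2.2]
gripper_width: 0.0427
```

```bash
python3 -m handwheel '[[1,0,0,-0.001,0,0,0],[1,0,0,0,0,0,0]]'
```

```text
time: 10.75
position: [0.492, -0.1307, 0.1728]
ee_rot: [-90.0, 0.0, 22.1]
contact_force: [0.4, 0.2, -1.5]
gripper_width: 0.043
```

```bash
python3 -m handwheel '[[1,0,0,-0.001,0,0,0],[1,0,0,-0.001,0,0,0],[1,0,0,0,0,0,0]]'
```

```text
time: 11.05
position: [0.492, -0.1307, 0.1707]
ee_rot: [-90.0, 0.0, 22.1]
contact_force: [-0.6, 0.1, -1.6]
gripper_width: 0.0431
```

```bash
python3 -m handwheel '[[1,0,0,-0.001,0,0,0],[1,0,0,0,0,0,0]]'
```

```text
time: 11.25
position: [0.492, -0.1307, 0.1698]
ee_rot: [-90.0, 0.0, 22.1]
contact_force: [0.1, 0.7, -2.4]
gripper_width: 0.0433
```

```bash
python3 -m handwheel '[[1,0,0,-0.001,0,0,0],[1,0,0,0,0,0,0]]'
```

```text
time: 11.45
position: [0.4921, -0.1307, 0.1688]
ee_rot: [-90.0, -0.0, 22.1]
contact_force: [0.4, 1.1, -1.6]
gripper_width: 0.0434
```

```bash
python3 -m handwheel '[[1,0,0,-0.001,0,0,0],[1,0,0,-0.001,0,0,0],[1,0,0,0,0,0,0]]'
```

```text
time: 11.75
position: [0.4921, -0.1306, 0.1675]
ee_rot: [-90.0, -0.0, 22.1]
contact_force: [-2.4, 1.9, 3.6]
gripper_width: 0.0435
```

```bash
python3 -m handwheel '[[1,0,0,-0.001,0,0,0],[1,0,0,0,0,0,0]]'
```

```text
time: 11.95
position: [0.4922, -0.1306, 0.1673]
ee_rot: [-90.0, -0.1, 22.1]
contact_force: [-5.1, 3.7, 8.4]
gripper_width: 0.0429
```

```bash
python3 -m handwheel '[[1,0,0,-0.0007,0,0,0],[1,0,0,0,0,0,0]]'
```

```text
time: 12.15
position: [0.4922, -0.1306, 0.1672]
ee_rot: [-90.1, -0.1, 22.1]
contact_force: [-5.8, 5.4, 12.0]
gripper_width: 0.0429
```

```bash
python3 -m handwheel '[[1,0,0,0.001,0,0,0],[1,0,0,0.0012,0,0,0],[1,0,0,0,0,0,0]]'
```

```text
time: 12.45
position: [0.4921, -0.1307, 0.1675]
ee_rot: [-90.0, -0.0, 22.1]
contact_force: [-1.1, 2.4, 3.9]
gripper_width: 0.0428
```

```bash
python3 -m handwheel '[[-0.5,0,0,0,0,0,0],[-0.5,0,0,0,0,0,0],[-0.5,0,0,0,0,0,0],[-0.5,0,0,0,0,0,0]]'
python3 - <<'E'
from h import *
s=shot('scene','s7.png')
cv2.imwrite('pics/g5.png',cv2.resize(s['frame'][120:220,160:340],(800,444),interpolation=cv2.INTER_CUBIC)[:,:,::-1]);print(ctrl.observe()['position'],ctrl.observe()['contact_force'])
E
```

```text
time: 12.85
position: [0.4921, -0.1308, 0.1672]
ee_rot: [-90.0, 0.0, 22.1]
contact_force: [-0.0, 0.4, 0.8]
gripper_width: 0.0639
[ 0.49205616 -0.13074956  0.16729586] [0.10063767 0.36286581 0.02823294]
```

View pics/g5.png

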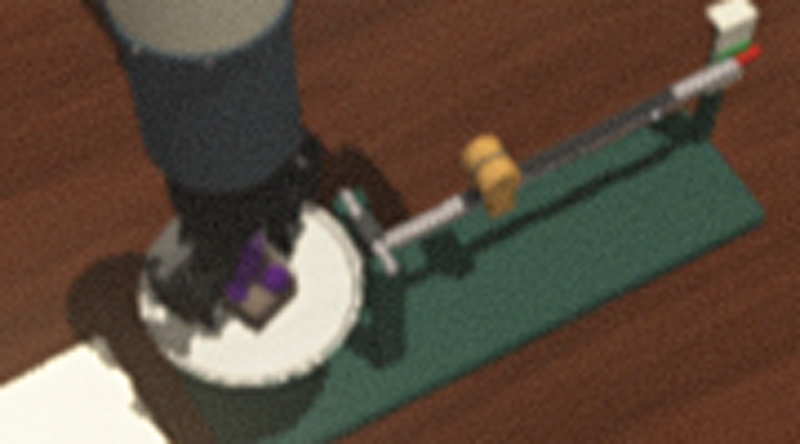

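Released. The rock stands in the pan at crop (260,290) and the pointer has gone up to (748,55). Backing off upward.

```bash
python3 -m handwheel '[[-0.5,0,0,0.004,0,0,0],[-0.5,0,0,0.015,0,0,0],[-0.5,0,0,0.03,0,0,0],[-0.5,0,0,0.04,0,0,0],[-0.5,0,0,0.03,0,0,0],[1,0,0,0,0,0,0],[1,0,0,0,0,0,0]]'
python3 - <<'E'
from h import *
np.set_printoptions(precision=4,suppress=True)
s=shot('scene','s8.png');t=shot('top','t8.png')
cv2.imwrite('pics/g6.png',cv2.resize(s['frame'][120:220,190:340],(800,533),interpolation=cv2.INTER_CUBIC)[:,:,::-1])
cv2.imwrite('pics/g6t.png',cv2.resize(t['frame'][160:240,160:330],(800,376),interpolation=cv2.INTER_CUBIC)[:,:,::-1])
print(ctrl.observe()['position'],ctrl.observe()['contact_force'],ctrl.observe()['q'])
for p in(s,t):
  print(ctrl.recognise(p,'poise_mid')[:2],ctrl.recognise(p,'pointer_tip')[:2])
E
```

```text
time: 13.6
position: [0.4923, -0.1305, 0.287]
ee_rot: [-90.0, -0.1, 22.1]
contact_force: [0.3, -0.3, -0.9]
gripper_width: 0.0357
[ 0.4915 -0.1305  0.2854] [ 0.5035  0.5509 -1.1856] [  2.7836   9.3679   7.3109  -0.0297 -88.0484 -70.7147]
[{'at': [268.7, 159.8], 'confidence': 0.42}] [{'at': [230.2, 176.0], 'confidence': 0.67}]
[] [{'at': [284.3, 203.3], 'confidence': 0.9}]
```

View pics/g6.png

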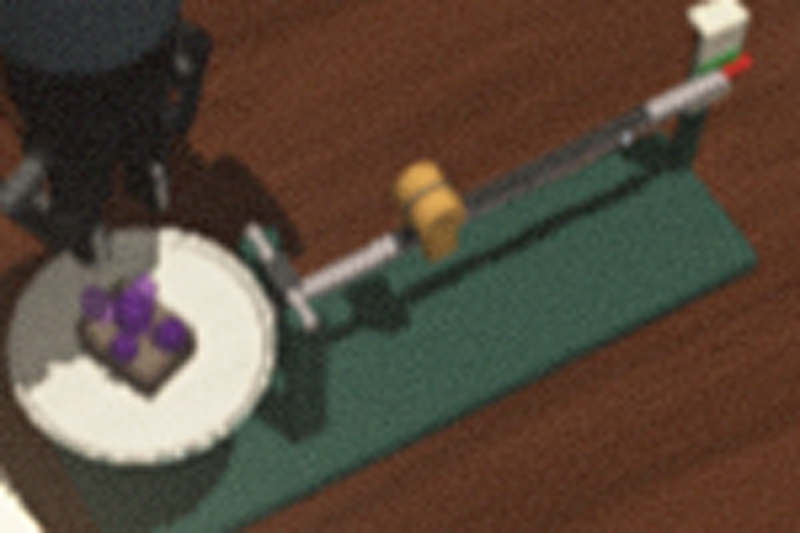

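View pics/g6t.png

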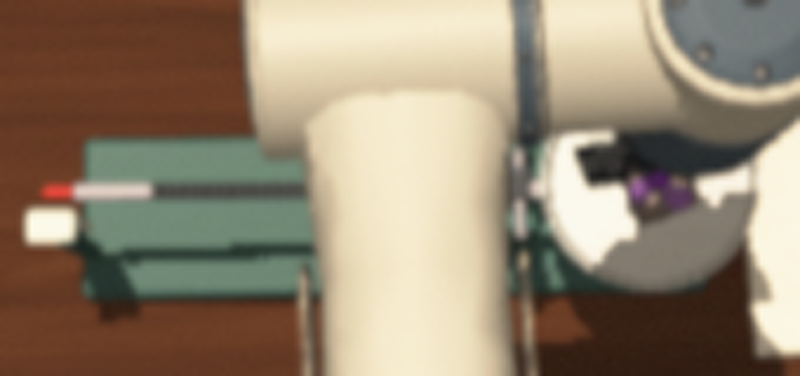

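```bash
python3 -m handwheel '[[1,0,0.018,0,0,0,8.5],[1,0,0.018,0,0,0,8.5],[1,0,0.018,0,0,0,8.5],[1,0,0.018,0,0,0,8.5],[1,0,0.018,0,0,0,8.5],[1,0,0.018,0,0,0,8.5],[1,0,0.018,0,0,0,8.5],[1,0,0.018,0,0,0,8.5],[1,0,0,0,0,0,0],[1,0,0,0,0,0,0]]'
cat > ptr.py <<'E'
from h import *
import sys
np.set_printoptions(precision=3,suppress=True)
def red(p,box):
    x0,x1,y0,y1=box
    f=p['frame'][y0:y1,x0:x1].astype(float); w=np.clip(f[...,0]-1.6*np.maximum(f[...,1],f[...,2])-40,0,None)
    ys,xs=np.mgrid[y0:y1,x0:x1]; return (np.array([(xs*w).sum(),(ys*w).sum()])/max(w.sum(),1)).round(2),int(w.sum())
bs=(305,345,115,155);bt=(160,190,190,215)
if __name__=='__main__':
    for n in ('s0','s2','s8','t0','t2','t8'):
        p={'frame':cv2.imread(f'pics/{n}.png')[:,:,::-1]}; print(n,red(p,bs if n[0]=='s' else bt))
    s=ctrl.read_camera('scene');t=ctrl.read_camera('top')
    print('now',red(s,bs),red(t,bt))
    for a in (-.06,-.03,0,.03,.06):
        d=.316;X=[.492,-.039+d*np.cos(a)+.025*np.sin(a),.165+d*np.sin(a)-.025*np.cos(a)]
        print(a,np.array(proj(s,X)),np.array(proj(t,X)))
E
python3 ptr.py; python3 -c "
from h import *
print(ctrl.observe()['position'],ctrl.observe()['ee_rot'])"
```

```text
time: 14.9
position: [0.4919, 0.0133, 0.2861]
ee_rot: [-90.0, 0.0, 90.0]
contact_force: [0.3, -0.4, 0.0]
gripper_width: -0.0003
s0 (array([325.24, 139.26]), 603)
s2 (array([325.26, 139.26]), 618)
s8 (array([328.13, 131.81]), 542)
t0 (array([174.51, 201.69]), 562)
t2 (array([174.49, 201.67]), 566)
t8 (array([171.57, 200.29]), 765)
now (array([328.1 , 131.84]), 536) (array([0., 0.]), 0)
-0.06 [325.385 138.654] [173.555 202.642]
-0.03 [326.155 136.799] [172.65  202.256]
0 [326.865 134.95 ] [171.821 201.863]
0.03 [327.514 133.107] [171.068 201.462]
0.06 [328.099 131.274] [170.395 201.053]
[0.49196025 0.01279595 0.28626225] [-8.99794036e+01  1.92728826e-02  8.99314351e+01]
```

```bash
python3 -m handwheel '[[1,0,0,-0.03,0,0,0],[1,0,0,-0.03,0,0,0],[1,0,0,-0.02,0,0,0],[1,0,0,-0.015,0,0,0],[1,0,0,-0.002,0,0,0],[1,0,0,0,0,0,0]]'
python3 - <<'E'
from h import *
s=shot('scene','s9.png')
cv2.imwrite('pics/g7.png',cv2.resize(s['frame'][110:210,190:340],(800,533),interpolation=cv2.INTER_CUBIC)[:,:,::-1])
print(ctrl.observe()['position'],ctrl.observe()['contact_force'])
E
```

```text
time: 15.6
position: [0.4921, 0.0127, 0.1896]
ee_rot: [-90.0, 0.0, 90.0]
contact_force: [0.7, 0.0, -0.2]
gripper_width: -0.0001
[0.49250932 0.01293088 0.19021956] [ 0.42722808 -0.37648405  1.12309289]
```

View pics/g7.png

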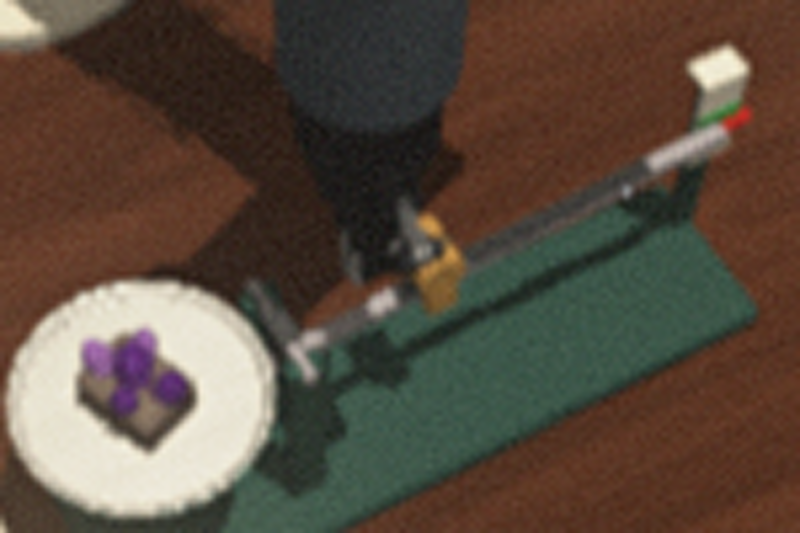

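```bash
python3 -m handwheel '[[1,0,0.004,0,0,0,0],[1,0,0.004,0,0,0,0],[1,0,0.002,0,0,0,0],[1,0,0.001,0,0,0,0],[1,0,0.001,0,0,0,0],[1,0,0,0,0,0,0]]'
```

```text
time: 16.25
position: [0.4921, 0.0255, 0.1894]
ee_rot: [-90.0, -0.0, 90.1]
contact_force: [0.6, -0.2, 0.6]
gripper_width: 0.0
```

```bash
python3 -m handwheel '[[1,0,0.001,0,0,0,0],[1,0,0.001,0,0,0,0],[1,0,0.001,0,0,0,0],[1,0,0.001,0,0,0,0]]'
```

```text
time: 16.65
position: [0.492, 0.0294, 0.1894]
ee_rot: [-90.0, 0.0, 90.1]
contact_force: [-0.9, 0.3, -0.3]
gripper_width: 0.0
```

```bash
python3 -m handwheel '[[1,0,0.001,0,0,0,0],[1,0,0.001,0,0,0,0],[1,0,0.001,0,0,0,0]]'; python3 ptr.py | grep now
```

```text
time: 16.95
position: [0.4921, 0.0324, 0.1894]
ee_rot: [-90.0, 0.0, 90.1]
contact_force: [-0.5, -0.1, 0.4]
gripper_width: -0.0001
now (array([328.15, 131.82]), 536) (array([0., 0.]), 0)
```

```bash
python3 -m handwheel '[[1,0,0.001,0,0,0,0],[1,0,0.001,0,0,0,0]]'
```

```text
time: 17.25
position: [0.492, 0.0344, 0.1894]
ee_rot: [-90.0, 0.0, 90.1]
contact_force: [-0.9, 0.5, 0.2]
gripper_width: 0.0003
```

```bash
python3 -m handwheel '[[1,0,0.001,0,0,0,0],[1,0,0.001,0,0,0,0]]'
```

```text
time: 17.45
position: [0.492, 0.0364, 0.1894]
ee_rot: [-90.0, -0.0, 90.1]
contact_force: [-0.3, -0.8, 0.5]
gripper_width: -0.0001
```

```bash
python3 -m handwheel '[[1,0,0.001,0,0,0,0],[1,0,0.001,0,0,0,0]]'; python3 ptr.py | grep now
```

```text
time: 17.65
position: [0.492, 0.0384, 0.1894]
ee_rot: [-90.0, 0.0, 90.1]
contact_force: [-0.7, 0.5, -0.1]
gripper_width: -0.0003
now (array([328.17, 131.83]), 553) (array([0., 0.]), 0)
```

```bash
python3 -m handwheel '[[1,0,0.001,0,0,0,0],[1,0,0.001,0,0,0,0]]'
```

```text
time: 17.95
position: [0.492, 0.0404, 0.1894]
ee_rot: [-90.0, 0.0, 90.1]
contact_force: [-0.4, 0.9, -0.0]
gripper_width: 0.0002
```

```bash
python3 -m handwheel '[[1,0,0.001,0,0,0,0],[1,0,0.001,0,0,0,0]]'
```

```text
time: 18.15
position: [0.492, 0.0424, 0.1894]
ee_rot: [-90.0, -0.0, 90.1]
contact_force: [-0.4, 0.6, -0.2]
gripper_width: 0.0001
```

```bash
python3 - <<'E'
from h import *
s=shot('scene','s10.png')
cv2.imwrite('pics/g8.png',cv2.resize(s['frame'][130:190,230:320],(780,520),interpolation=cv2.INTER_CUBIC)[:,:,::-1])
print(ctrl.observe()['position'],ctrl.observe()['contact_force'])
E
```

```text
[0.49204453 0.04251794 0.18938509] [0.32084901 0.77499872 0.07971776]
```

View pics/g8.png

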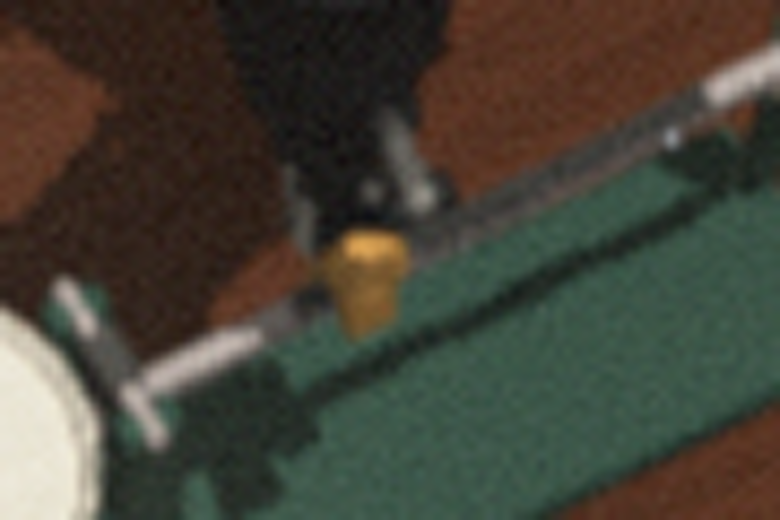

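```bash
python3 - <<'E'
from h import *
s=ctrl.read_camera('scene')
print(-np.array(s['R']).T@s['t'])
f=lambda u:[round((u[0]-230)*780/90),round((u[1]-130)*520/60)]
for n,X in dict(tcp=(.492,.0424,.1894),barL=(.475,.057,.196),barR=(.509,.057,.196),bar104L=(.475,.065,.196),bar104R=(.509,.065,.196),lowL=(.492,.057,.165)).items(): print(n,f(proj(s,X)))
E
```

```text
[ 1.0395795  -0.31794007  1.17380024]
tcp [307, 227]
barL [319, 164]
barR [369, 235]
bar104L [339, 155]
bar104R [389, 226]
lowL [340, 249]
```

```bash
python3 - <<'E'
from h import *
s=ctrl.read_camera('scene')
def ov(fn,out,a,d,x0,y0,x1,y1,k,tcp=None):
    im=cv2.resize(cv2.imread('pics/'+fn)[y0:y1,x0:x1],None,fx=k,fy=k,interpolation=cv2.INTER_CUBIC)
    def q(X): u=proj(s,X); return tuple(int(v) for v in ((np.array(u)-[x0,y0]+.5)*k))
    W=lambda x,y,z:(.492+x,-.039+y*np.cos(a)-z*np.sin(a),.165+y*np.sin(a)+z*np.cos(a))
    L=lambda A,B,c:cv2.line(im,q(A),q(B),c,1)
    L(W(0,0,0),W(0,.3,0),(255,255,0)); L(W(0,.07,.006),W(0,.25,.006),(0,255,0))
    for sx in(-.033,.033): L((.492+sx,-.051,.168),(.492+sx,-.027,.168),(255,0,255))
    for sx in(-.017,.017):
        c=[q(W(sx,d+.015*np.cos(t),.025+.015*np.sin(t))) for t in np.linspace(0,6.28,24)]
        cv2.polylines(im,[np.array(c)],True,(0,0,255),1)
    if tcp:
        for i,j in((-1,-1),(-1,1),(1,1),(1,-1)):
            A=(tcp[0]+i*.0145,tcp[1]+j*.011,tcp[2]); L(A,(A[0],A[1],A[2]+.05),(255,255,255))
    cv2.imwrite('pics/'+out,im)
ov('s8.png','o8.png',.06,.096,215,120,335,190,6.6)
ov('s10.png','o10.png',.06,.096,215,120,335,190,6.6,(.492,.0424,.1894))
E
python3 -c "
import cv2,numpy as np
cv2.imwrite('pics/o.png',cv2.resize(np.vstack([cv2.imread('pics/o8.png'),cv2.imread('pics/o10.png')]),(514,600)))"
```

```text
(no output)
```

View pics/o8.png

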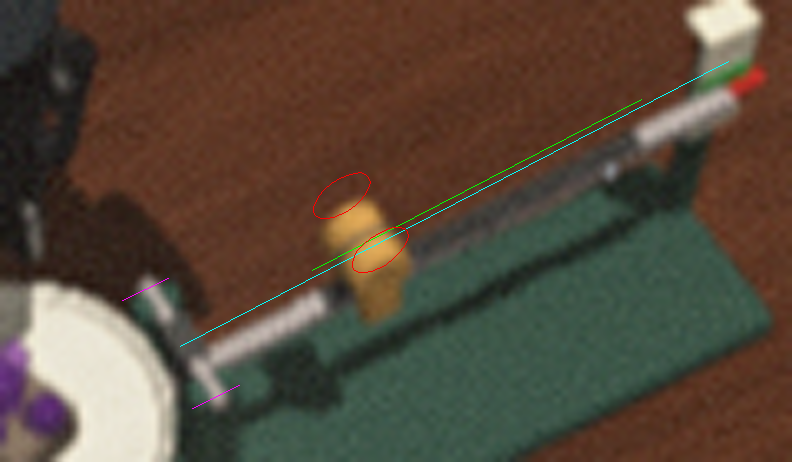

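View pics/o10.png

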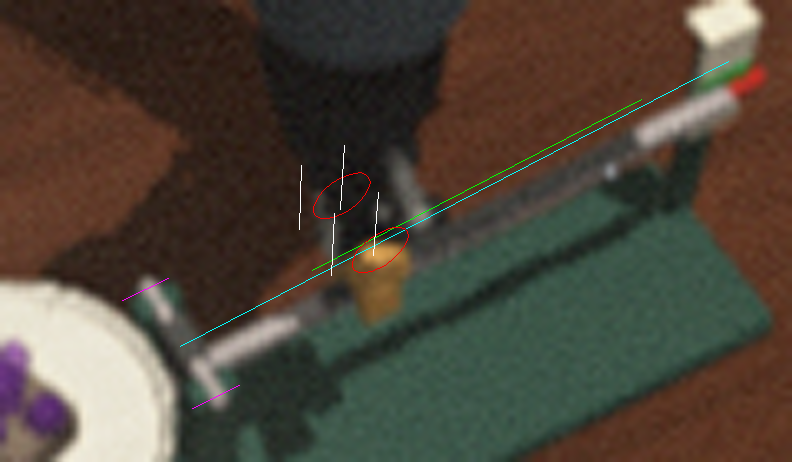

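The overlay shows the beam lies 25 mm lower than I assumed. The poise's centre is at pivot height (0.165), so the fingers passed just over the barrel. Back off and lower.

```bash
python3 -m handwheel '[[1,0,-0.005,0.001,0,0,0],[1,0,-0.01,0,0,0,0],[1,0,-0.008,0,0,0,0],[1,0,-0.006,0,0,0,0],[1,0,0,-0.005,0,0,0],[1,0,0,-0.01,0,0,0],[1,0,0,-0.01,0,0,0],[1,0,0,-0.002,0,0,0],[1,0,0,0,0,0,0]]'
python3 - <<'E'
from h import *
s=shot('scene','s11.png')
import sys
def ov(fn,out,a,d,x0,y0,x1,y1,k,tcp=None):
    im=cv2.resize(cv2.imread('pics/'+fn)[y0:y1,x0:x1],None,fx=k,fy=k,interpolation=cv2.INTER_CUBIC)
    def q(X): u=proj(s,X); return tuple(int(v) for v in ((np.array(u)-[x0,y0]+.5)*k))
    W=lambda x,y,z:(.492+x,-.039+y*np.cos(a)-z*np.sin(a),.165+y*np.sin(a)+z*np.cos(a))
    for sx in(-.017,.017):
        c=[q(W(sx,d+.015*np.cos(t),.015*np.sin(t))) for t in np.linspace(0,6.28,24)]
        cv2.polylines(im,[np.array(c)],True,(0,0,255),1)
    for i,j in((-1,-1),(-1,1),(1,1),(1,-1)):
            A=(tcp[0]+i*.0145,tcp[1]+j*.011,tcp[2]); cv2.line(im,q(A),q((A[0],A[1],A[2]+.05)),(255,255,255),1)
    cv2.imwrite('pics/'+out,im)
o=ctrl.observe();print(o['position'],o['contact_force'])
ov('s11.png','o11.png',.06,.096,225,130,315,190,8,o['position'])
E
```

```text
time: 19.2
position: [0.4916, 0.0134, 0.1626]
ee_rot: [-89.9, 0.0, 90.1]
contact_force: [0.7, -0.6, -0.4]
gripper_width: -0.0001
[0.49198635 0.01341991 0.16318467] [-0.57383407  0.5628198   1.06089163]
```

View pics/o11.png

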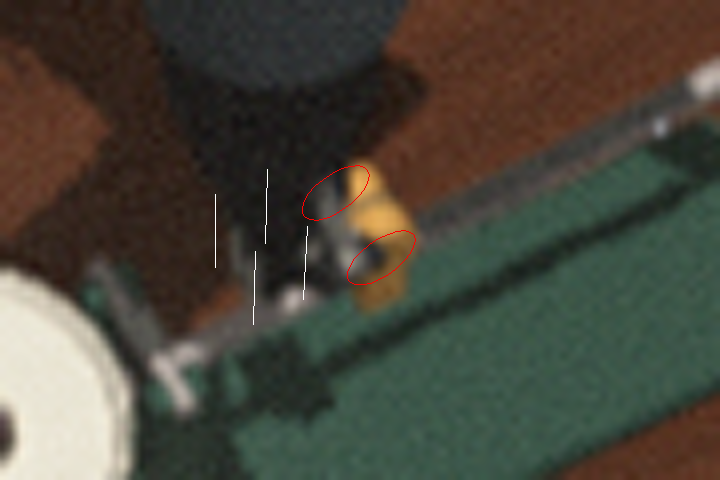

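```bash
python3 -m handwheel '[[1,0,0.004,0.001,0,0,0],[1,0,0.004,0,0,0,0],[1,0,0.002,0,0,0,0],[1,0,0.0015,0,0,0,0],[1,0,0.0015,0,0,0,0],[1,0,0.0015,0,0,0,0]]'
```

```text
time: 19.85
position: [0.4921, 0.028, 0.1644]
ee_rot: [-90.0, -0.0, 90.1]
contact_force: [0.3, 0.1, -0.9]
gripper_width: -0.0002
```

```bash
python3 -m handwheel '[[1,0,0.0015,0,0,0,0],[1,0,0.0015,0,0,0,0]]'
```

```text
time: 20.05
position: [0.492, 0.0305, 0.1644]
ee_rot: [-90.0, 0.1, 90.1]
contact_force: [0.4, -3.5, -0.9]
gripper_width: -0.0002
```

```bash
python3 -m handwheel '[[1,0,0.0015,0,0,0,0],[1,0,0.0015,0,0,0,0]]'
```

```text
time: 20.25
position: [0.492, 0.032, 0.1645]
ee_rot: [-90.0, 0.2, 90.1]
contact_force: [1.0, -9.8, -0.7]
gripper_width: 0.0003
```

```bash
python3 -m handwheel '[[1,0,0.0015,0,0,0,0],[1,0,0.0015,0,0,0,0]]'; python3 ptr.py | grep now
```

```text
time: 20.45
position: [0.4921, 0.0353, 0.1646]
ee_rot: [-90.0, 0.2, 90.0]
contact_force: [-0.6, -2.3, 2.1]
gripper_width: 0.0001
now (array([328.09, 132.  ]), 498) (array([0., 0.]), 0)
```

One notch done (peak 9.8 N), pointer still at the upper stop. Continue.

```bash
python3 -m handwheel '[[1,0,0.001,0,0,0,0],[1,0,0.001,0,0,0,0],[1,0,0.001,0,0,0,0]]'
```

```text
time: 20.85
position: [0.492, 0.039, 0.1644]
ee_rot: [-90.0, 0.1, 90.1]
contact_force: [1.6, -7.0, -0.9]
gripper_width: 0.0003
```

```bash
python3 -m handwheel '[[1,0,0.001,0,0,0,0],[1,0,0.001,0,0,0,0]]'
```

```text
time: 21.05
position: [0.492, 0.0403, 0.1645]
ee_rot: [-90.0, 0.2, 90.1]
contact_force: [0.9, -8.5, -0.5]
gripper_width: -0.0002
```

```bash
python3 -m handwheel '[[1,0,0.001,0,0,0,0],[1,0,0.001,0,0,0,0]]'; python3 ptr.py | grep now
```

```text
time: 21.25
position: [0.492, 0.0429, 0.1645]
ee_rot: [-90.0, 0.1, 90.1]
contact_force: [-0.7, -1.3, 0.1]
gripper_width: -0.0004
now (array([328.05, 131.96]), 476) (array([0., 0.]), 0)
```

```bash
python3 -m handwheel '[[1,0,0,0,0,0,0],[1,0,0,0,0,0,0],[1,0,0,0,0,0,0],[1,0,0,0,0,0,0]]'; python3 ptr.py | grep now
```

```text
time: 21.75
position: [0.4921, 0.044, 0.1644]
ee_rot: [-90.0, -0.0, 90.1]
contact_force: [-0.7, 1.2, 0.0]
gripper_width: 0.0002
now (array([328.14, 131.81]), 548) (array([0., 0.]), 0)
```

```bash
python3 -m handwheel '[[1,0,0.001,0,0,0,0],[1,0,0.001,0,0,0,0],[1,0,0.001,0,0,0,0],[1,0,0.001,0,0,0,0]]'
```

```text
time: 22.25
position: [0.492, 0.0469, 0.1645]
ee_rot: [-90.0, 0.1, 90.1]
contact_force: [1.2, -5.8, -0.5]
gripper_width: 0.0002
```

```bash
python3 -m handwheel '[[1,0,0.001,0,0,0,0],[1,0,0.001,0,0,0,0],[1,0,0.001,0,0,0,0]]'
```

```text
time: 22.55
position: [0.492, 0.0489, 0.1646]
ee_rot: [-90.0, 0.2, 90.1]
contact_force: [1.7, -8.0, -0.3]
gripper_width: -0.0001
```

```bash
python3 -m handwheel '[[1,0,0,0,0,0,0],[1,0,0,0,0,0,0],[1,0,0,0,0,0,0],[1,0,0,0,0,0,0]]'; python3 ptr.py | grep now
```

```text
time: 22.95
position: [0.4921, 0.0514, 0.1644]
ee_rot: [-90.0, -0.1, 90.1]
contact_force: [0.1, -0.3, -0.0]
gripper_width: 0.0001
now (array([328.11, 131.92]), 507) (array([0., 0.]), 0)
```

```bash
python3 -m handwheel '[[1,0,0.001,0,0,0,0],[1,0,0.001,0,0,0,0],[1,0,0.001,0,0,0,0],[1,0,0.001,0,0,0,0],[1,0,0.001,0,0,0,0]]'
```

```text
time: 23.55
position: [0.492, 0.0549, 0.1645]
ee_rot: [-90.0, 0.1, 90.1]
contact_force: [0.8, -6.5, 0.3]
gripper_width: -0.0001
```

```bash
python3 -m handwheel '[[1,0,0.001,0,0,0,0],[1,0,0.001,0,0,0,0],[1,0,0.001,0,0,0,0]]'
```

```text
time: 23.85
position: [0.492, 0.0568, 0.1645]
ee_rot: [-90.0, 0.2, 90.1]
contact_force: [1.4, -7.3, -0.3]
gripper_width: 0.0004
```

```bash
python3 -m handwheel '[[1,0,0,0,0,0,0],[1,0,0,0,0,0,0],[1,0,0,0,0,0,0],[1,0,0,0,0,0,0]]'; python3 ptr.py | grep now
```

```text
time: 24.25
position: [0.4921, 0.0594, 0.1643]
ee_rot: [-90.0, -0.1, 90.1]
contact_force: [-0.6, -0.4, -1.0]
gripper_width: 0.0
now (array([328.1 , 131.94]), 511) (array([0., 0.]), 0)
```

d=128 mm, still at the upper stop.

```bash
python3 -m handwheel '[[1,0,0.001,0,0,0,0],[1,0,0.001,0,0,0,0],[1,0,0.001,0,0,0,0],[1,0,0.001,0,0,0,0],[1,0,0.001,0,0,0,0]]'
```

```text
time: 24.85
position: [0.492, 0.0629, 0.1644]
ee_rot: [-90.0, 0.1, 90.1]
contact_force: [1.6, -6.1, -0.7]
gripper_width: 0.0001
```

```bash
python3 -m handwheel '[[1,0,0.001,0,0,0,0],[1,0,0.001,0,0,0,0],[1,0,0.001,0,0,0,0]]'
```

```text
time: 25.15
position: [0.492, 0.0649, 0.1645]
ee_rot: [-90.0, 0.2, 90.1]
contact_force: [1.3, -8.4, -0.2]
gripper_width: 0.0002
```

```bash
python3 -m handwheel '[[1,0,0,0,0,0,0],[1,0,0,0,0,0,0],[1,0,0,0,0,0,0],[1,0,0,0,0,0,0]]'; python3 ptr.py | grep now
```

```text
time: 25.55
position: [0.4921, 0.0674, 0.1644]
ee_rot: [-90.0, -0.1, 90.1]
contact_force: [0.5, 0.2, -0.1]
gripper_width: -0.0001
now (array([328.  , 132.05]), 489) (array([0., 0.]), 0)
```

```bash
python3 -m handwheel '[[1,0,0.001,0,0,0,0],[1,0,0.001,0,0,0,0],[1,0,0.001,0,0,0,0],[1,0,0.001,0,0,0,0],[1,0,0.001,0,0,0,0]]'
```

```text
time: 26.15
position: [0.492, 0.0708, 0.1645]
ee_rot: [-90.0, 0.1, 90.1]
contact_force: [0.9, -5.7, -0.7]
gripper_width: -0.0004
```

```bash
python3 -m handwheel '[[1,0,0.001,0,0,0,0],[1,0,0.001,0,0,0,0],[1,0,0.001,0,0,0,0]]'
```

```text
time: 26.45
position: [0.492, 0.0729, 0.1645]
ee_rot: [-90.0, 0.2, 90.1]
contact_force: [1.4, -7.8, -0.6]
gripper_width: 0.0002
```

```bash
python3 -m handwheel '[[1,0,0,0,0,0,0],[1,0,0,0,0,0,0],[1,0,0,0,0,0,0],[1,0,0,0,0,0,0]]'; python3 ptr.py | grep now;  python3 - <<'E'
from h import *
s=shot('scene','s12.png')
cv2.imwrite('pics/g12.png',cv2.resize(s['frame'][110:200,200:340],(778,500),interpolation=cv2.INTER_CUBIC)[:,:,::-1])
E
```

```text
time: 26.85
position: [0.492, 0.0754, 0.1644]
ee_rot: [-90.0, -0.1, 90.1]
contact_force: [0.1, 0.5, 0.4]
gripper_width: -0.0003
now (array([328.14, 132.18]), 529) (array([0., 0.]), 0)
```

View pics/g12.png

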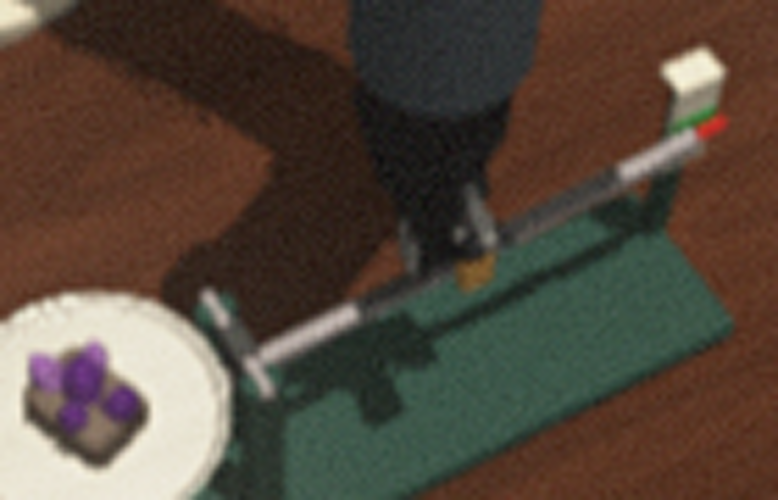

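```bash
python3 -m handwheel '[[1,0,0.001,0,0,0,0],[1,0,0.001,0,0,0,0],[1,0,0.001,0,0,0,0],[1,0,0.001,0,0,0,0],[1,0,0.001,0,0,0,0]]'
```

```text
time: 27.5
position: [0.492, 0.0789, 0.1644]
ee_rot: [-90.0, 0.1, 90.1]
contact_force: [1.5, -5.7, 0.3]
gripper_width: -0.0002
```

```bash
python3 -m handwheel '[[1,0,0.001,0,0,0,0],[1,0,0.001,0,0,0,0],[1,0,0.001,0,0,0,0]]'
```

```text
time: 27.8
position: [0.492, 0.0808, 0.1644]
ee_rot: [-90.0, 0.2, 90.1]
contact_force: [1.8, -8.5, -0.0]
gripper_width: -0.0002
```

```bash
python3 -m handwheel '[[1,0,0,0,0,0,0],[1,0,0,0,0,0,0],[1,0,0,0,0,0,0],[1,0,0,0,0,0,0],[1,0,0,0,0,0,0],[1,0,0,0,0,0,0]]'; python3 ptr.py | grep now
```

```text
time: 28.4
position: [0.4921, 0.0833, 0.1644]
ee_rot: [-90.0, -0.0, 90.1]
contact_force: [-1.3, -0.7, 0.3]
gripper_width: -0.0003
now (array([327.18, 134.59]), 555) (array([0., 0.]), 0)
```

Pointer at row 134.6 gives tilt of about +0.015, inside the band. Withdrawing the fingers (back, then up) and measuring again.

```bash
python3 -m handwheel '[[1,0,-0.004,0,0,0,0],[1,0,-0.008,0,0,0,0],[1,0,-0.008,0,0,0,0],[1,0,0,0.02,0,0,0],[1,0,0,0.04,0,0,0],[1,0,0,0.04,0,0,0],[1,0,0,0.02,0,0,0],[1,-0.03,0.0,0,0,0,0],[1,-0.04,0,0,0,0,0],[1,-0.04,0,0,0,0,0],[1,0,0,0,0,0,0],[1,0,0,0,0,0,0]]'
python3 ptr.py | grep now
python3 -m handwheel '[[1,-0.03,0,0,0,0,0],[1,-0.03,0,0,0,0,0],[1,0,0,0,0,0,0],[1,0,0,0,0,0,0],[1,0,0,0,0,0,0],[1,0,0,0,0,0,0]]'
python3 ptr.py | grep now
python3 - <<'E'
from h import *
s=shot('scene','s13.png');t=shot('top','t13.png')
cv2.imwrite('pics/g13.png',cv2.resize(s['frame'][110:210,190:340],(800,533),interpolation=cv2.INTER_CUBIC)[:,:,::-1])
print(ctrl.observe()['position'],ctrl.observe()['contact_force'])
import numpy as np
print(np.array(proj(s,(.492,-.13,.187))))
E
```

```text
time: 29.7
position: [0.3816, 0.0624, 0.2851]
ee_rot: [-90.1, -0.1, 90.1]
contact_force: [0.9, 0.3, -0.4]
gripper_width: 0.0002
now (array([326.69, 136.44]), 540) (array([173.33, 201.21]), 687)
time: 30.4
position: [0.3227, 0.0629, 0.2841]
ee_rot: [-89.9, 0.0, 90.0]
contact_force: [0.1, -1.1, -0.4]
gripper_width: 0.0001
now (array([326.72, 136.39]), 530) (array([173.31, 201.22]), 694)
[0.32234143 0.06283735 0.28421526] [ 0.27964052 -0.03113211 -0.13203068]
[214.18980521 181.26083384]
```

View pics/g13.png

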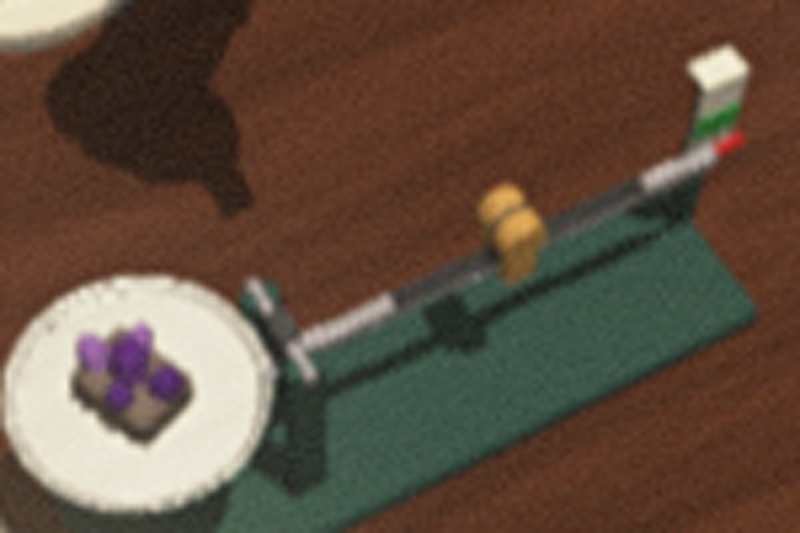

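View pics/s13.png

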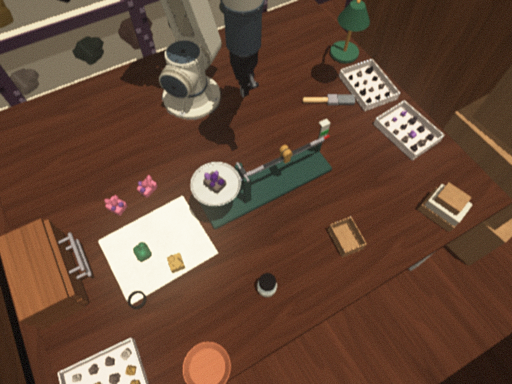

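Tilt is about -0.014 rad, with two readings 0.7 s apart in agreement (rows 136.44 and 136.39). The stops are at rows 131.8 and 139.3. The rock stands near the middle of the pan at crop (135,380), and nothing is touched. Handing in.

```bash
python3 -c "
from h import *
print(ctrl.hand_in())"
```

```text
the job is handed in; nothing more can be done
None
```

The amethyst is in the pan and the scale reads level within the green band. I handed the job in at about 31 s; it gave no verdict.

- **Weighing:** I gripped the grey amethyst, not the pink look-alikes, and set it down gently in the pan. The wrist force while lowering it reached 12 N. I then pushed the poise outwards 7 notches with shut fingers, and the highest push I read was 9.8 N. Forces are only read at the end of each move, so short peaks in between could have been higher.
- **Last checks:** The pointer's height in the scene camera, scaled between the two stops, gives a beam tilt of about -0.014 rad. The column in that camera gave about -0.005 and the top camera about -0.017, all within ±0.032. Two readings 0.7 s apart agreed, so the beam was at rest. The amethyst stands near the middle of the pan, and the robot touches nothing. The malachite, pyrite and pink stones look unmoved in the pictures; I did not measure the other bystanders.
- **What went wrong:**
  - My first approach to the poise was about 25 mm too high, because I misread the beam's height. The fingers passed just above the barrel without touching it, and I corrected this.
  - Just after the last push, the tilt read about +0.015, probably because the beam was still swinging or lightly touched. It settled at about -0.014.

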